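Pin the stop plate to the fixture bed

TASK

The aluminium stop plate lies in the channel of the steel fixture bed, short of its place; beneath it, out of sight, is a strip with one hole. Take the square-headed pin from its wooden stand, put its nose into the plate's hole, slide the plate along the bed with it while bearing down lightly until the pin finds the hidden hole, then press it fully home, collar flat on the plate, and let go. Feel your way: never load the pin with more than about 40 newtons against the plate or bed, and leave the other things on the bench where they are.

Things in the scene. Friction and masses are not known exactly. Their poses are not given: they have to be found in the camera images.
- bed: Steel fixture bed, fixed, 96 mm (its x) by 230 mm (its y, the long way), with an open-topped channel 62 mm wide along its y. Origin: centre of its underside, on the bench; z up. Channel floor 36 mm above the origin, side cheeks to 46 mm, end bars at y = +-105 to +-115 mm to 42 mm.
- slot (a point): Middle of the channel floor (bed x = y = 0, 36 mm up; axes as the bed's), where a 29 by 84 mm slot holds a dark steel strip that never moves: its top 0.5 mm below the floor, 30 mm thick, with one upright oblong through hole, 17 (x) by 14 mm (y), at x = 0 and anywhere from y = -24 to +24 mm (new each time, under the plate, not measured).
- plate: Loose aluminium stop plate, 60 (x) by 136 (y) by 15 mm thick, 0.4 to 0.6 kg, flat in the channel (1 mm play each side), axes along the bed's. A bar 12 mm wide and high runs across its +y end. Origin: centre of its underside, at first at y = -34 to -30 mm of the bed: its hole is 6 to 58 mm short of the strip's and must be slid in the bed's +y direction.
- plate_hole (a point): Centre of the mouth of the plate's only hole, on the plate's top face (51 mm above the bench). The hole is upright, goes right through, 14 mm in diameter with a 1.5 mm chamfer, at the middle of the plate.
- pin: Steel pin, 0.11 to 0.18 kg, upright in the stand. Origin: centre of the underside of its collar. Below it a round shank 12 mm wide, 40 mm long, the last 4 mm tapering to a flat nose 10 mm wide; above it the round collar, 26 mm wide, 6 mm thick, then a square head 18 by 18 mm (flats facing its x and y) from 6 to 50 mm above the origin, to be gripped.
- pin_tip (a point): Centre of the pin's nose, 40 mm below the pin's origin along its axis. While the pin drags the plate, friction in the plate's hole carries part of the press. From about 12 mm into the strip's hole on, a sprung ball in its side drags on the pin with a few newtons and holds it where it is left. Fully home, the nose is 25 mm below the channel floor.
- stand: Wooden block 70 by 70 by 50 mm high, fixed to the bench, with an upright 15 mm through hole in its middle in which the pin hangs by its collar. Origin: centre of its underside.
- wrench: Bystander: steel wrench 200 mm long lying on the bench beyond the work. Origin near its middle.
- oilcan: Bystander: grey can, 60 mm in diameter, 110 mm high. Origin: centre of its underside.
- bin: Bystander: open blue plastic bin 120 by 170 by 60 mm. Origin: centre of its underside.
- collar: Bystander: steel ring 50 mm in diameter, 20 mm high, lying between the robot and the work. Origin: centre of its underside.

How it is judged:
By the outcome, as a careful person would: the job done as asked, in the order asked, and still so for the second after the job is handed in, with the robot touching nothing.
It also fails if it takes over 72 s, if anything falls off the work surface, if the arm or the gripper's body presses on something with over 40 N, if the wrist force passes 120 N, or if a joint passes its speed limit or range.

ROBOT

A 7-joint arm with a two-finger parallel gripper is mounted at the origin on the work surface. World frame = base frame: x ahead of the robot, y to its left, z up, the work surface at z = 0. Lengths are in m, angles in rad, forces in N, time in s.
With the tool pointing down it reaches from about 0.4 to 0.9 m from the base axis. Payload 5.6 kg.
Tool frame: the origin (TCP) lies midway between the tips of the shut fingers; the grasp point (between the pads) lies 19 mm behind it; x points along the fingers, y is the direction in which the jaws open and shut, and the axes are right-handed (so a half turn about x gives the same grasp; the last joint's range is limited). The gripper opens to 92 mm and grips with 3 to 60 N. Pads are 20 mm wide; open, the fingers measure 128 mm over their backs; the gripper's body (75 mm by 189 mm) begins 69 mm behind the grasp point.
Start: joints at [1.199, 0.468, -0.012, 1.603, 0.006, 1.071, -0.056], TCP at [0.21, -0.615, 0.215] pointing down, gripper open.
Joint ranges: [-2.53, 2.53], [-0.31, 2.02], [-1.57, 1.55], [0.28, 2.44], [-1.29, 4.43], [0.15, 1.84], [-2.92, 2.92]. Speed limits (rad/s): [2.57, 2.57, 3.14, 3.14, 3.14, 3.14, 3.14].

INTERFACE

Orientations are given as a 3x3 rotation matrix whose columns are the frame's x, y, z axes.
In Python, from station import sense, capture, camera_params, sign_off gives the robot as it stands.
- The arm moves only by the tool carry_out, never from a script. Its argument "deltas" is a list of rows, each a list of 6 numbers: the shift along the tool's x, y, z in m, then the turn, a rotation vector about the tool's x, y, z in degrees. A call has 1 to 20 rows; each row shifts and turns the commanded pose from where the row before left it, along the tool's axes as they then stand; what a row does not reach is not made up. A row lasts 1/12 s, in which the tool goes at most 41.7 mm and 7.16 degrees, less where a joint would pass 70% of its speed; a pose out of reach is approached as far as the arm can. A call is refused whole if a number of a shift passes 0.0417 or a number of a turn 7.16, either way. A call with a gripper value outside its range is refused whole. "gripper" is the closure, from -1 (fully open) to 1 (shut), set as the call begins (left out, the last holds). The fingers move at their own pace and stop on an object; "grip_force" is the grip in N (left out, the last holds). Time passes only in rows, so rows that do not move let the fingers close. It gives the time, the measured TCP pose, the force and the opening at its end, in the units of the state.
- sense(): the state, without advancing time (a new reading comes with each control period).
- capture(name): name is "scene" or "top" or "wrist"; returns (picture, depth): 384x512x3 uint8, red, green, blue; 384x512 float32, m along the optical axis (not along the pixel's ray), 0 where there is no reading.
- camera_params(name): a dict with "vertical_fov" (degrees; the focal length in pixels is half the picture's height over the tangent of half this angle, whatever the lens; pixels are square), "cx", "cy" (the principal point, pixels), "rvec" (rotation vector, rad) and "tvec" (3), from world to camera coordinates, as OpenCV has them. Camera axes: x right, y down, z forward; pixel columns grow to the right and rows downward; lengths in m; the calibration is good to about 2 mm. A picture is of the moment at which its call begins: read the wrist's pose just before it. camera_params takes no time and is no camera call; for the wrist camera it gives the pose at the moment of the call.
- sign_off(): hands the job in, once; it reports no verdict.
The state is a dict: "t": time; "joint_positions": joint angles; "joint_vel": joint speeds; "tau": joint torques, N m; "ee_pos": TCP position; "tool_rot": TCP orientation; "ft_force": force on the tool from outside, world axes, zero at the start; "ft_torque": the same for the moment, N m; "finger_gap": opening from 0.0 (shut) to 1.0 (fully open).
Only numpy, scipy, OpenCV 4.12 (cv2) and the standard library are available. Lean on these libraries where they do the work, as an engineer would, in place of code of your own. Each camera call takes 0.05 s, during which the arm holds its last target.

## Working session

There is one attempt and no reset: what is moved stays moved. The work goes in short steps, Python scripts to look and compute and a tool call to move; the robot and the scene stay as the last step left them, time stands still between calls to the robot, and variables do not carry over. Pictures are saved under pics/ and viewed, and the job is handed in when it is done.

Besides the shell and the picture viewer there is one more tool, called after "Emit:" in YAML: its name, and indented under it one key for each argument. carry_out: Moves the arm, as the interface text tells. Its arguments: {"type":"object","properties":{"deltas":{"type":"array"},"gripper":{"type":"number"},"grip_force":{"type":"number"}},"required":["deltas"]}

```bash
mkdir -p pics; ls; cat > h.py <<'E'
import numpy as np, cv2, json
from station import sense, capture, camera_params
def cam(name):
    p=camera_params(name); f=192/np.tan(np.radians(p['vertical_fov']/2))
    K=np.array([[f,0,p['cx']],[0,f,p['cy']],[0,0,1.]]); R=cv2.Rodrigues(np.array(p['rvec'],float))[0]; t=np.array(p['tvec'],float).ravel()
    return K,R,t,p
def ray(c,uv,z):
    K,R,t,_=c; d=R.T@np.linalg.solve(K,[uv[0],uv[1],1]); o=-R.T@t
    return o+d*(z-o[2])/d[2]
def proj(c,P):
    K,R,t,_=c; q=K@(R@np.array(P)+t); return q[:2]/q[2]
def cloud(c,D):
    K,R,t,_=c; v,u=np.mgrid[:384,:512]
    P=np.stack([(u-K[0,2])/K[0,0]*D,(v-K[1,2])/K[1,1]*D,D],-1)
    return (P-t)@R
E
python3 - <<'E'
from h import *
s=sense(); print({k:np.round(v,4).tolist() for k,v in s.items()})
for n in ['scene','top','wrist']:
    c=cam(n); I,D=capture(n); np.savez(n+'0.npz',I=I,D=D); cv2.imwrite(f'pics/{n}0.png',I[:,:,::-1]); print(n,c[3])
E
```

```text
pics
{'t': 0.0, 'joint_positions': [1.199, 0.4684, -0.0116, 1.6036, 0.006, 1.0714, -0.0563], 'joint_vel': [0.0008, 0.0018, -0.0, 0.0014, -0.0004, -0.0004, -0.0007], 'tau': [-0.0007, -52.0571, -0.0128, -24.3741, -0.0566, 0.0172, 0.0002], 'ee_pos': [0.2097, -0.6147, 0.2136], 'tool_rot': [[-0.0007, 0.3229, -0.9464], [0.0016, -0.9464, -0.3229], [-1.0, -0.0017, 0.0001]], 'ft_force': [-0.6067, 0.4886, 0.5511], 'ft_torque': [-0.0207, 0.0443, 0.02], 'finger_gap': 1.0021}
scene {'vertical_fov': 52.639613421397236, 'cx': 249.57855650829967, 'cy': 194.4969180130827, 'rvec': array([ 2.42298202,  0.8028708 , -0.24983941]), 'tvec': array([-0.454573  , -0.23037791,  1.15057867])}
top {'vertical_fov': 52.7403653128006, 'cx': 248.48350074134441, 'cy': 195.30767330492023, 'rvec': array([ 1.98562147, -2.21309143,  0.25619445]), 'tvec': array([0.03765412, 0.56439945, 0.80165336])}
wrist {'vertical_fov': 63.38797483084944, 'cx': 257.6144820976978, 'cy': 189.75435073379492, 'rvec': array([-2.38768695,  1.70822214,  0.21095955]), 'tvec': array([-0.64950925, -0.02720858,  0.38888957])}
```

View pics/scene0.png

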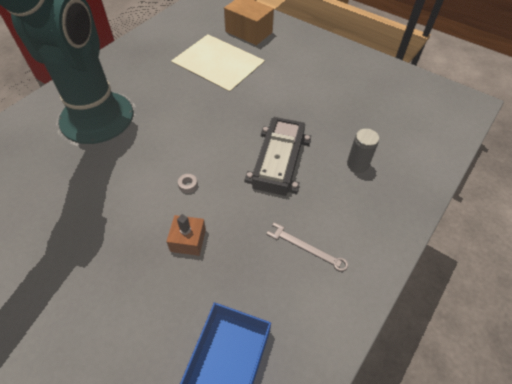

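View pics/top0.png

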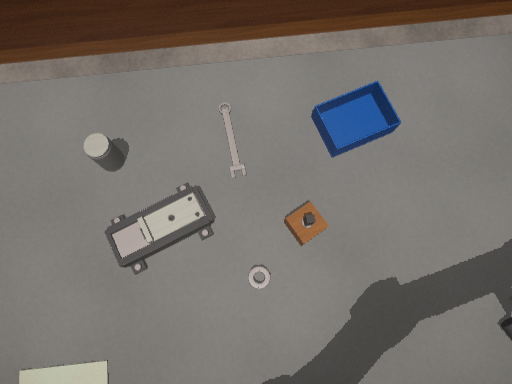

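View pics/wrist0.png

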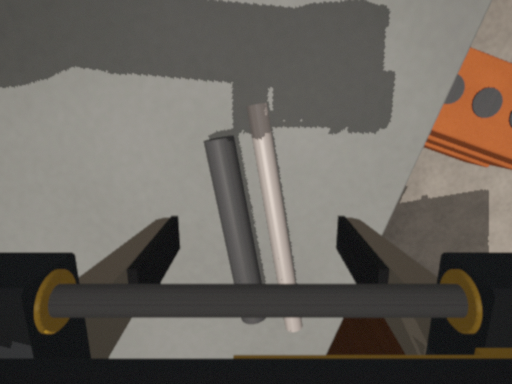

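The top view shows the stand at (306,222) with the pin head at (309,219). The bed is centred near (160,226), the plate hole is at (171,217), and the bar is at (145,231), so bed +y points image-left. I'll zoom in and measure.

```bash
python3 - <<'E'
from h import *
z=np.load('top0.npz'); I,D=z['I'],z['D']; c=cam('top')
a=cv2.resize(I[170:285,95:225],None,fx=5,fy=5,interpolation=cv2.INTER_CUBIC)
cv2.imwrite('pics/top_bed.png',a[:,:,::-1])
a=cv2.resize(I[190:255,275:340],None,fx=8,fy=8,interpolation=cv2.INTER_CUBIC)
cv2.imwrite('pics/top_stand.png',a[:,:,::-1])
print('cam',-c[1].T@c[2])
for uv,zz in [((171,217),.051),((145,231),.063),((306,222),.05),((309,219),.1),((259,277),.02),((98,145),.11)]: print(uv,ray(c,uv,zz).round(4), cloud(c,D)[uv[1],uv[0]].round(4))
E
```

```text
cam [ 0.36585916 -0.00417355  0.91035287]
(171, 217) [0.5377 0.155  0.051 ] [0.541  0.1581 0.0343]
(145, 231) [0.5103 0.2116 0.063 ] [0.5101 0.2114 0.0639]
(306, 222) [ 0.4937 -0.1457  0.05  ] [ 0.4876 -0.1389  0.0911]
(309, 219) [ 0.492  -0.1447  0.1   ] [ 0.4919 -0.1446  0.1006]
(259, 277) [ 0.3857 -0.0278  0.02  ] [ 0.3861 -0.0283  0.0009]
(98, 145) [0.7033 0.2934 0.11  ] [0.703  0.2931 0.1109]
```

View pics/top_bed.png

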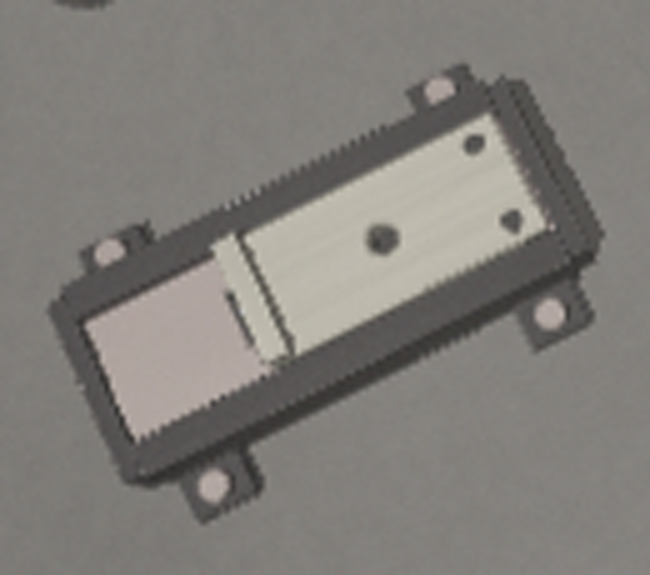

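View pics/top_stand.png

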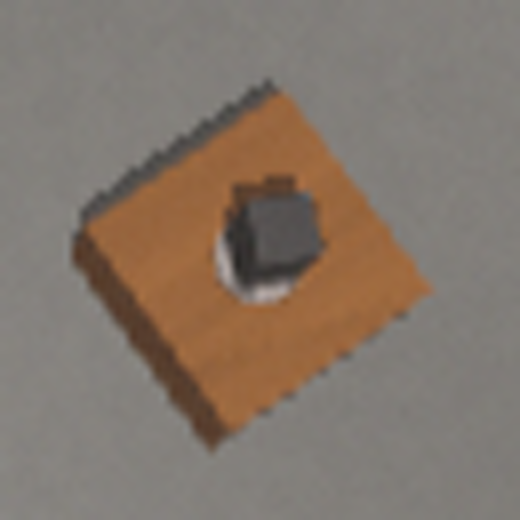

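```bash
python3 - <<'E'
from h import *
z=np.load('top0.npz'); I,D=z['I'],z['D']; c=cam('top')
w=cam('wrist'); s=sense(); p=np.array(s['ee_pos']); R=np.array(s['tool_rot'])
print('cam in tool',R.T@(-w[1].T@w[2]-p), 'axes (cols x,y,z of cam in tool)\n',(R.T@w[1].T).round(3))
f=lambda x,y,o,k:((x+.5)/k-.5+o[0],(y+.5)/k-.5+o[1])
H=ray(c,f(381,239,(95,170),5),.051); print('hole',H)
# channel: outer bed cheek corners top z .046
q=[ray(c,f(x,y,(95,170),5),.036) for x,y in [(85,322),(137,440)]]
print('chan corners +y end',q)
for a,b in [((50,308),(490,95))]:
    A,B=[ray(c,f(*k,(95,170),5),.046) for k in (a,b)]; d=A-B; print('edge dir',d/np.linalg.norm(d),np.degrees(np.arctan2(d[1],d[0])))
A,B=[ray(c,f(*k,(95,170),5),.051) for k in ((245,235),(490,115))]; d=A-B; print(np.degrees(np.arctan2(d[1],d[0])))
cs=[ray(c,f(*k,(275,190),8),.1) for k in [(250,197),(308,195),(325,245),(265,258)]]
print(np.mean(cs,0)); 
for i in range(4): d=cs[(i+1)%4]-cs[i]; print(np.linalg.norm(d),np.degrees(np.arctan2(d[1],d[0])))
E
```

```text
cam in tool [-1.69625005e-01  1.03136438e-04 -6.77138460e-02] axes (cols x,y,z of cam in tool)
 [[-0.001 -0.242  0.97 ]
 [ 1.    -0.     0.001]
 [ 0.     0.97   0.242]]
hole [0.53685091 0.15547347 0.051     ]
chan corners +y end [array([0.51621736, 0.29420473, 0.036     ]), array([0.46054199, 0.27246387, 0.036     ])]
edge dir [-3.53595015e-01  9.35398613e-01  5.09112065e-16] 110.70736062810809
110.92723601430812
[ 0.4947794  -0.14815445  0.1       ]
0.015429466793473356 -94.20757357433607
0.014024557258111813 -169.69855334098636
0.01636776964466676 96.06386912469694
0.016738139016666716 5.552905984104459
```

Emit:
carry_out:
  deltas:
    - [0,-0.0176,-0.021,0,0,0]
    - [0,-0.0176,-0.021,0,0,0]
    - [0,-0.0176,-0.021,0,0,0]
    - [0,-0.0176,-0.021,0,0,0]
    - [0,-0.0176,-0.021,0,0,0]
    - [0,-0.0176,-0.021,0,0,0]
    - [0,-0.0176,-0.021,0,0,0]
    - [0,-0.0176,-0.021,0,0,0]
    - [0,-0.0176,-0.021,0,0,0]
    - [0,-0.0176,-0.021,0,0,0]
    - [0,-0.0176,-0.021,0,0,0]
    - [0,-0.0176,-0.021,0,0,0]
    - [0,-0.0176,-0.021,0,0,0]
    - [0,-0.0176,-0.021,0,0,0]
    - [0,-0.0176,-0.021,0,0,0]
    - [0,-0.0176,-0.021,0,0,0]
    - [0,-0.0176,-0.021,0,0,0]
    - [0,-0.0176,-0.021,0,0,0]
    - [0,-0.0176,-0.021,0,0,0]
    - [0,-0.0176,-0.021,0,0,0]
  gripper: -1

```text
t: 1.82
ee_pos: [0.4941, -0.1452, 0.2145]
tool_rot: [[-0.0, 0.323, -0.946], [-0.0, -0.946, -0.323], [-1.0, -0.0, 0.0]]
ft_force: [0.1, -0.2, -0.1]
finger_gap: 0.998
```

Emit:
carry_out:
  deltas:
    - [0,0,0,0,0,0]
    - [0,0,0,0,0,0]

```text
t: 1.98
ee_pos: [0.4941, -0.145, 0.2144]
tool_rot: [[-0.0, 0.326, -0.945], [0.0, -0.945, -0.326], [-1.0, -0.0, 0.0]]
ft_force: [-0.1, -0.4, -0.3]
finger_gap: 1.003
```

```bash
cat > look.py <<'E'
from h import *
import sys
n=sys.argv[1]; s=sense(); c=cam('wrist'); I,D=capture('wrist')
np.savez(n+'.npz',I=I,D=D,K=c[0],R=c[1],t=c[2],ee=s['ee_pos'],rot=s['tool_rot'])
cv2.imwrite(f'pics/{n}.png',I[:,:,::-1]); print({k:np.round(v,4).tolist() for k,v in s.items() if k not in('tau','joint_vel')})
E
python3 look.py w1
```

```text
{'t': 1.9833, 'joint_positions': [0.473, 0.2624, -0.2948, 1.9147, 0.0907, 0.9777, -1.1016], 'ee_pos': [0.4941, -0.145, 0.2144], 'tool_rot': [[-0.0004, 0.3261, -0.9453], [0.0003, -0.9453, -0.3261], [-1.0, -0.0005, 0.0003]], 'ft_force': [-0.0584, -0.3948, -0.2594], 'ft_torque': [0.0058, 0.0258, -0.0169], 'finger_gap': 1.0033}
```

View pics/w1.png

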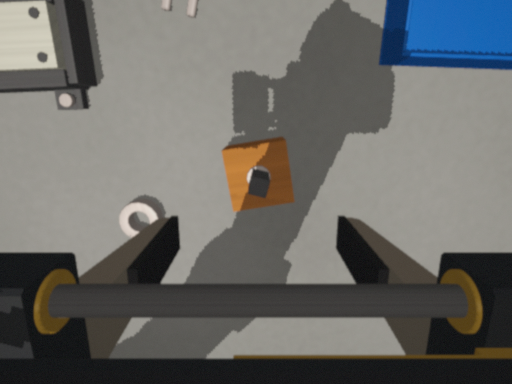

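The stand is around (258,174) and the pin head around (259,183). Zooming in.

```bash
python3 - <<'E'
from h import *
z=np.load('w1.npz'); I=z['I']; D=z['D']
a=cv2.resize(I[130:220,213:303],None,fx=6,fy=6,interpolation=cv2.INTER_CUBIC); cv2.imwrite('pics/w1z.png',a[:,:,::-1])
c=(z['K'],z['R'],z['t'],0); P=cloud(c,D)
m=(P[...,2]>.09)&(P[...,2]<.11); m[:130]=0; m[220:]=0
m[:, :213]=0; m[:,303:]=0
print(m.sum(),P[m].mean(0),P[m][:,2].min(),P[m][:,2].max())
r=cv2.minAreaRect(P[m&(P[...,2]>.0965)][:,:2].astype(np.float32)*1000); print(r)
ct=max(cv2.findContours(m.astype(np.uint8),0,1)[0],key=cv2.contourArea); print(cv2.minAreaRect(ct))
E
```

```text
382 [ 0.49498224 -0.14571176  0.09880711] 0.09016794109285552 0.10108700553694276
((494.15179443359375, -146.02149963378906), (18.03935432434082, 17.83348274230957), 4.807744026184082)
((258.5, 185.5), (19.16031265258789, 20.130455017089844), 14.03624439239502)
```

View pics/w1z.png

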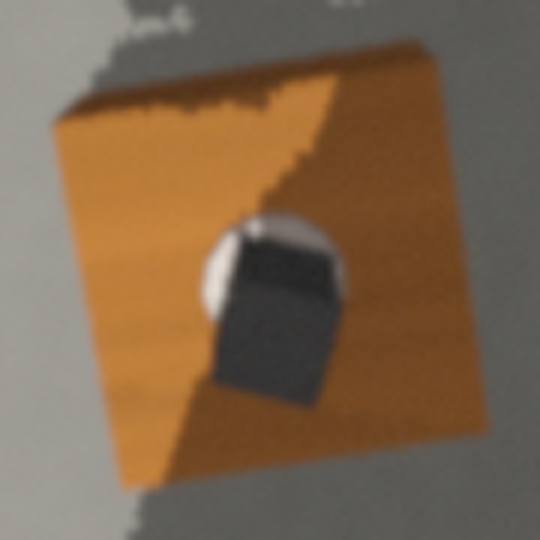

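Emit:
carry_out:
  deltas:
    - [0.0,0,0,7.1,0,0]
    - [0.02,0,0,7.1,0,0]
    - [0.025,0.001,0,0,0,0]
    - [0.025,0,0,0,0,0]
    - [0.025,0,0,0,0,0]
    - [0.02,0,0,0,0,0]
    - [0.015,0,0,0,0,0]
    - [0.01,0,0,0,0,0]
    - [0.007,0,0,0,0,0]
    - [0.003,0,0,0,0,0]
    - [0,0,0,0,0,0]
    - [0,0,0,0,0,0]

```text
t: 3.03
ee_pos: [0.4942, -0.1478, 0.0652]
tool_rot: [[0.001, 0.08, -0.997], [-0.0, -0.997, -0.08], [-1.0, 0.001, -0.001]]
ft_force: [-0.5, 0.3, -0.1]
finger_gap: 1.001
```

```bash
python3 look.py w2; python3 - <<'E'
from h import *
z=np.load('w2.npz'); c=(z['K'],z['R'],z['t'],0); R=z['rot']
P=cloud(c,z['D']); q=(P-z['ee'])@R
m=(P[...,2]>.096)&(P[...,2]<.105)&(abs(q[...,1])<.03)&(abs(q[...,2])<.03)
print(m.sum(), cv2.minAreaRect(q[m][:,1:].astype(np.float32)*1000), P[m].mean(0))
E
```

```text
{'t': 3.0333, 'joint_positions': [0.4033, 0.4733, -0.217, 2.0264, 0.1618, 0.6567, -1.4093], 'ee_pos': [0.4942, -0.1478, 0.0652], 'tool_rot': [[0.001, 0.0804, -0.9968], [-0.0004, -0.9968, -0.0804], [-1.0, 0.0005, -0.0009]], 'ft_force': [-0.4604, 0.3008, -0.1125], 'ft_torque': [0.0548, -0.0158, 0.0468], 'finger_gap': 1.0006}
1354 ((-1.7512826919555664, -0.1648235321044922), (17.972679138183594, 18.163040161132812), 0.4707452952861786) [ 0.49485956 -0.14600492  0.09920876]
```

View pics/w2.png

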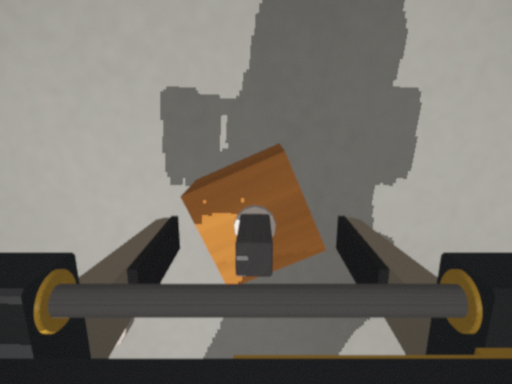

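The head is square to the jaws and 1.75 mm off along tool y. I'll centre it and grip.

Emit:
carry_out:
  deltas:
    - [0,-0.0017,0,0,0,0]
    - [0,0,0,0,0,0]
    - [0,0,0,0,0,0]

```text
t: 3.33
ee_pos: [0.494, -0.1457, 0.0651]
tool_rot: [[0.001, 0.081, -0.997], [-0.0, -0.997, -0.081], [-1.0, 0.0, -0.001]]
ft_force: [-0.2, -1.1, 0.5]
finger_gap: 0.999
```

Emit:
carry_out:
  deltas:
    - [0,0,0,0,0,0]
    - [0,0,0,0,0,0]
    - [0,0,0,0,0,0]
    - [0,0,0,0,0,0]
    - [0,0,0,0,0,0]
    - [0,0,0,0,0,0]
    - [0,0,0,0,0,0]
    - [0,0,0,0,0,0]
    - [0,0,0,0,0,0]
    - [0,0,0,0,0,0]
  gripper: 1
  grip_force: 50

```text
t: 4.17
ee_pos: [0.4937, -0.1457, 0.0645]
tool_rot: [[-0.0, 0.081, -0.997], [-0.0, -0.997, -0.081], [-1.0, -0.0, 0.0]]
ft_force: [0.5, 0.4, 0.1]
finger_gap: 0.297
```

Emit:
carry_out:
  deltas:
    - [0,0,0,0,0,0]
    - [0,0,0,0,0,0]
    - [0,0,0,0,0,0]
    - [0,0,0,0,0,0]
    - [0,0,0,0,0,0]
    - [0,0,0,0,0,0]

```text
t: 4.67
ee_pos: [0.4937, -0.1458, 0.0646]
tool_rot: [[0.0, 0.081, -0.997], [-0.0, -0.997, -0.081], [-1.0, 0.0, -0.0]]
ft_force: [-0.7, 0.2, -0.6]
finger_gap: 0.194
```

Emit:
carry_out:
  deltas:
    - [-0.005,0,0,0,0,0]
    - [-0.01,0,0,0,0,0]
    - [-0.02,0,0,0,0,0]
    - [-0.02,0,0,0,0,0]
    - [-0.02,0,0,0,0,0]
    - [-0.02,0,0,0,0,0]
    - [-0.01,0,0,-5.4,0,0]
    - [0,0,0,-5.4,0,0]
    - [0,0,0,-5.4,0,0]
    - [0,0,0,0,0,0]

```text
t: 5.5
ee_pos: [0.4937, -0.1458, 0.1706]
tool_rot: [[0.001, 0.358, -0.934], [-0.0, -0.934, -0.358], [-1.0, 0.001, -0.001]]
ft_force: [1.0, -0.8, -1.9]
finger_gap: 0.192
```

Emit:
carry_out:
  deltas:
    - [0,-0.01,-0.003,0,0,0]
    - [0,-0.02,-0.006,0,0,0]
    - [0,-0.025,-0.0075,0,0,0]
    - [0,-0.03,-0.009,0,0,0]
    - [0,-0.03,-0.009,0,0,0]
    - [0,-0.03,-0.009,0,0,0]
    - [0,-0.03,-0.009,0,0,0]
    - [0,-0.03,-0.009,0,0,0]
    - [0,-0.03,-0.009,0,0,0]
    - [0,-0.02,-0.006,0,0,0]
    - [0,-0.01,-0.0025,0,0,0]
    - [0,0,0,0,0,0]
    - [0,0,0,0,0,0]
    - [0,0,0,0,0,0]

```text
t: 6.67
ee_pos: [0.4733, 0.1283, 0.1694]
tool_rot: [[-0.001, 0.353, -0.936], [-0.001, -0.936, -0.353], [-1.0, 0.001, 0.001]]
ft_force: [-0.7, -1.2, -1.9]
finger_gap: 0.192
```

```bash
python3 look.py w3
```

```text
{'t': 6.6667, 'joint_positions': [0.046, 0.2986, -0.4418, 2.0045, 0.166, 0.8734, -1.6958], 'ee_pos': [0.4733, 0.1283, 0.1694], 'tool_rot': [[-0.0005, 0.3531, -0.9356], [-0.0011, -0.9356, -0.3531], [-1.0, 0.0009, 0.0009]], 'ft_force': [-0.708, -1.2308, -1.9469], 'ft_torque': [-0.0135, -0.0167, -0.0673], 'finger_gap': 0.192}
```

View pics/w3.png

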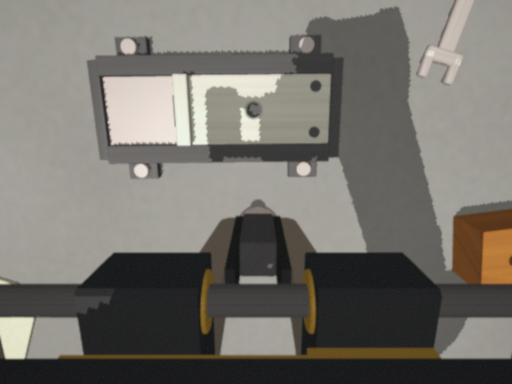

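The bed spans (95–340, 55–162), with the hole mouth at (254,109). Next I'll refine the hole centre and the bed yaw.

```bash
python3 - <<'E'
from h import *
z=np.load('w3.npz'); I=z['I']; c=(z['K'],z['R'],z['t'],0)
a=cv2.resize(I[45:175,85:350],None,fx=3,fy=3,interpolation=cv2.INTER_CUBIC); cv2.imwrite('pics/w3z.png',a[:,:,::-1])
a=cv2.resize(I[94:124,239:269],None,fx=16,fy=16,interpolation=cv2.INTER_CUBIC); cv2.imwrite('pics/w3h.png',a[:,:,::-1])
R=z['rot']; ee=z['ee']
P=cloud(c,z['D']);q=(P-ee)@R
m=(P[...,2]>.047)&(P[...,2]<.0545); m[:, :95]=0; m[:,345:]=0; m[170:]=0
m=cv2.morphologyEx(m.astype(np.uint8),cv2.MORPH_OPEN,np.ones((5,5)))
n,l,st,ce=cv2.connectedComponentsWithStats(m); k=1+np.argmax(st[1:,4]); mm=l==k
print(st[k], P[mm][:,2].mean())
ct=max(cv2.findContours(mm.astype(np.uint8),0,1)[0],key=cv2.contourArea)[:,0]
W=np.array([ray(c,p,.051)[:2] for p in ct]); r=cv2.minAreaRect((W*1000).astype(np.float32)); print('plate top flat rect',r)
g=cv2.cvtColor(I,cv2.COLOR_RGB2GRAY)
print(g[100:119,244:265])
E
```

```text
[ 188   74  143   70 9333] 0.05048175624323992
plate top flat rect ((539.5017700195312, 151.2893524169922), (59.8634147644043, 124.55322265625), 21.281652450561523)
[[148 148 149 148 147 145 140 137 135 135 135 137 141 144 146 147 148 148
  147 148 148]
 [146 147 147 145 140 134 127 123 122 119 120 122 129 133 138 142 146 147
  147 147 147]
 [148 147 143 138 128 121 111 102  99  97  97 103 111 120 128 137 143 146
  147 147 146]
 [147 145 139 128 118 105  90  84  80  75  73  78  87 101 114 127 136 143
  147 147 148]
 [147 141 131 117 100  83  74  89  92  79  72  71  71  86 105 119 130 138
  145 147 148]
 [144 137 125 107  82  70  79  98 105 100  96  90  84  93 104 114 123 133
  143 148 149]
 [144 132 117  92  70  70  91 105 108 107 107 104 102 104 108 111 120 128
  139 147 149]
 [141 129 107  81  63  72  98 107 108 109 109 109 107 108 109 109 114 125
  137 146 148]
 [158 135 103  73  62  77 102 109 108 108 109 109 107 109 108 109 113 124
  136 146 150]
 [191 157 109  73  67  88 104 108 108 110 108 110 108 107 109 109 113 124
  134 146 150]
 [203 167 115  74  66  80  97 102 104 106 107 108 108 108 108 107 112 122
  134 146 150]
 [208 175 125  75  62  66  77  84  88 102 109 108 108 109 108 108 111 124
  136 147 150]
 [215 184 135  83  61  59  64  65  82 101 108 110 108 106 107 110 116 128
  139 147 150]
 [223 194 150  99  67  60  59  68  86 101 106 108 103  95 102 109 121 132
  142 147 150]
 [231 208 168 125  88  66  60  64  78  83  89  97  87  78  89 105 125 136
  145 147 149]
 [236 221 190 161 128  90  70  64  65  65  69  77  74  83 107 122 131 140
  144 146 147]
 [237 230 213 190 165 133 105  84  73  70  73  81  96 124 145 142 140 143
  147 148 147]
 [239 237 230 216 194 172 152 132 120 112 119 131 148 166 161 150 146 147
  147 148 147]
 [238 239 237 232 219 204 191 180 174 171 173 180 192 200 188 172 157 150
  149 150 149]]
```

View pics/w3h.png

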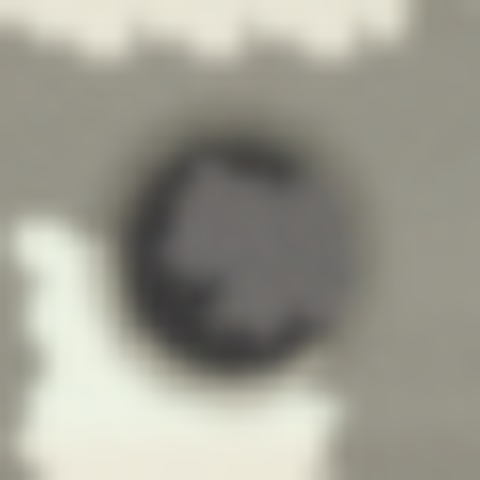

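View pics/w3z.png

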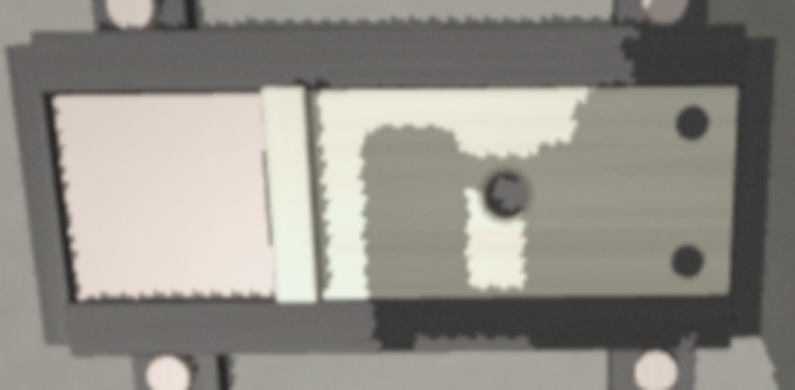

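```bash
python3 - <<'E'
from h import *
z=np.load('w3.npz'); c=(z['K'],z['R'],z['t'],0); R=z['rot']; ee=z['ee']
for uv in [(253.8,109.1),(254.2,108.8)]:
    h=ray(c,uv,.051); print(h,'tool frame',(h-ee)@R)
# pin visible head top in held pose
P=cloud(c,z['D']); q=(P-ee)@R
m=(abs(q[...,1])<.011)&(abs(q[...,2])<.02)&(q[...,0]<-.02)&(q[...,0]>-.06)
print(m.sum(), np.median(q[m],0))
mm=m&(abs(q[...,0]-np.median(q[m][:,0]))<.004); print(cv2.minAreaRect(q[mm][:,1:].astype(np.float32)*1000), np.median(q[mm],0))
# bed end bars / cheeks outer yaw
m=(P[...,2]>.041)&(P[...,2]<.0485);m[170:]=0
ct=np.argwhere(m)[:,::-1]; W=np.array([ray(c,p,.046)[:2] for p in ct]); print(cv2.minAreaRect((W*1000).astype(np.float32)))
E
```

```text
[0.53802628 0.15594253 0.051     ] tool frame [ 0.11831082 -0.00313601 -0.07042365]
[0.53839659 0.15569832 0.051     ] tool frame [ 0.11831091 -0.00277679 -0.07068389]
2305 [-0.03478401 -0.00011425 -0.00557791]
((-0.22545433044433594, -0.6164789199829102), (21.85540771484375, 20.48403549194336), 1.1073628664016724) [-0.03474723  0.00035272 -0.00167904]
((525.4165649414062, 187.51492309570312), (95.47476196289062, 225.72415161132812), 21.255517959594727)
```

Emit:
carry_out:
  deltas:
    - [0,0,-0.01,-0.6,0,0]
    - [0,-0.0024,-0.015,0,0,0]
    - [0,0,-0.02,0,0,0]
    - [0,0,-0.0148,0,0,0]
    - [0.01,0,-0.01,0,0,0]
    - [0.015,0,0,0,0,0]
    - [0.015,0,0,0,0,0]
    - [0.01,0,0,0,0,0]
    - [0.005,0,0,0,0,0]
    - [0,0,0,0,0,0]
    - [0,0,0,0,0,0]
    - [0,0,0,0,0,0]

```text
t: 7.72
ee_pos: [0.5381, 0.1577, 0.1153]
tool_rot: [[0.001, 0.365, -0.931], [0.0, -0.931, -0.365], [-1.0, 0.0, -0.001]]
ft_force: [0.3, 0.3, -1.8]
finger_gap: 0.193
```

```bash
python3 look.py w4; python3 - <<'E'
from h import *
s=sense(); c=cam('top'); I,D=capture('top'); a=cv2.resize(I[180:270,110:230],None,fx=6,fy=6,interpolation=cv2.INTER_CUBIC); cv2.imwrite('pics/t4.png',a[:,:,::-1])
c=cam('scene'); I,D=capture('scene'); a=cv2.resize(I[90:210,220:340],None,fx=5,fy=5,interpolation=cv2.INTER_CUBIC); cv2.imwrite('pics/s4.png',a[:,:,::-1])
E
```

```text
{'t': 7.7167, 'joint_positions': [-0.028, 0.4824, -0.4015, 1.885, 0.2504, 0.8218, -1.7568], 'ee_pos': [0.5381, 0.1577, 0.1153], 'tool_rot': [[0.0014, 0.3652, -0.9309], [0.0004, -0.9309, -0.3652], [-1.0, 0.0002, -0.0014]], 'ft_force': [0.3041, 0.276, -1.8222], 'ft_torque': [-0.0049, -0.0107, 0.0042], 'finger_gap': 0.193}
```

View pics/w4.png

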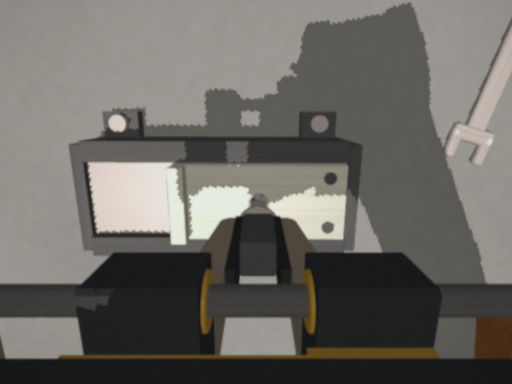

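View pics/s4.png

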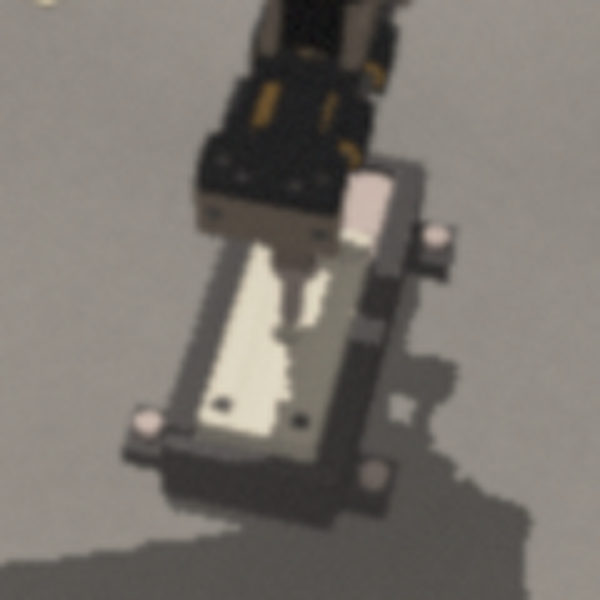

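Emit:
carry_out:
  deltas:
    - [0,0.0013,0.001,0,0,0]
    - [0.003,0,0,0,0,0]
    - [0.003,0,0,0,0,0]
    - [0.002,0,0,0,0,0]
    - [0,0,0,0,0,0]
    - [0,0,0,0,0,0]

```text
t: 8.37
ee_pos: [0.5367, 0.1561, 0.1062]
tool_rot: [[-0.001, 0.366, -0.931], [-0.0, -0.931, -0.366], [-1.0, -0.0, 0.001]]
ft_force: [-0.7, -0.8, -1.9]
finger_gap: 0.191
```

Emit:
carry_out:
  deltas:
    - [0.001,0,0,0,0,0]
    - [0.001,0,0,0,0,0]
    - [0.001,0,0,0,0,0]
    - [0,0,0,0,0,0]

```text
t: 8.7
ee_pos: [0.5368, 0.156, 0.1033]
tool_rot: [[-0.0, 0.365, -0.931], [-0.0, -0.931, -0.365], [-1.0, 0.0, 0.0]]
ft_force: [-0.5, -0.4, -2.2]
finger_gap: 0.193
```

Emit:
carry_out:
  deltas:
    - [0.001,0,0,0,0,0]
    - [0.001,0,0,0,0,0]
    - [0.001,0,0,0,0,0]
    - [0.001,0,0,0,0,0]
    - [0,0,0,0,0,0]

```text
t: 9.12
ee_pos: [0.5368, 0.156, 0.0993]
tool_rot: [[-0.0, 0.365, -0.931], [-0.0, -0.931, -0.365], [-1.0, -0.0, 0.0]]
ft_force: [0.7, 0.1, -1.7]
finger_gap: 0.191
```

Emit:
carry_out:
  deltas:
    - [0.001,0,0,0,0,0]
    - [0.001,0,0,0,0,0]
    - [0.001,0,0,0,0,0]
    - [0.001,0,0,0,0,0]
    - [0,0,0,0,0,0]

```text
t: 9.53
ee_pos: [0.5368, 0.156, 0.0953]
tool_rot: [[-0.0, 0.365, -0.931], [-0.0, -0.931, -0.365], [-1.0, 0.0, 0.0]]
ft_force: [0.5, 0.5, -1.7]
finger_gap: 0.193
```

Emit:
carry_out:
  deltas:
    - [0.001,0,0,0,0,0]
    - [0.001,0,0,0,0,0]
    - [0.001,0,0,0,0,0]
    - [0.0005,0,0,0,0,0]
    - [0,0,0,0,0,0]

```text
t: 9.95
ee_pos: [0.5368, 0.156, 0.0919]
tool_rot: [[-0.0, 0.365, -0.931], [-0.0, -0.931, -0.365], [-1.0, -0.0, 0.0]]
ft_force: [0.1, -0.8, -1.8]
finger_gap: 0.195
```

Emit:
carry_out:
  deltas:
    - [0.0005,0,0,0,0,0]
    - [0.0005,0,0,0,0,0]
    - [0,0,0,0,0,0]

```text
t: 10.2
ee_pos: [0.5369, 0.156, 0.091]
tool_rot: [[-0.0, 0.365, -0.931], [-0.0, -0.931, -0.365], [-1.0, 0.0, 0.0]]
ft_force: [0.1, 0.3, -0.8]
finger_gap: 0.191
```

Emit:
carry_out:
  deltas:
    - [0.0005,0,0,0,0,0]
    - [0,0,0,0,0,0]

```text
t: 10.37
ee_pos: [0.5369, 0.1561, 0.0905]
tool_rot: [[-0.0, 0.365, -0.931], [-0.0, -0.931, -0.365], [-1.0, 0.0, 0.0]]
ft_force: [0.5, -0.6, -2.5]
finger_gap: 0.19
```

Emit:
carry_out:
  deltas:
    - [0.0003,0,0,0,0,0]
    - [0,0,0,0,0,0]

```text
t: 10.53
ee_pos: [0.5369, 0.1561, 0.0902]
tool_rot: [[0.0, 0.365, -0.931], [-0.0, -0.931, -0.365], [-1.0, 0.0, 0.0]]
ft_force: [0.5, -0.5, -2.5]
finger_gap: 0.195
```

Emit:
carry_out:
  deltas:
    - [0.0003,0,0,0,0,0]
    - [0,0,0,0,0,0]

```text
t: 10.7
ee_pos: [0.537, 0.1561, 0.0901]
tool_rot: [[0.0, 0.365, -0.931], [-0.0, -0.931, -0.365], [-1.0, 0.0, -0.0]]
ft_force: [0.7, -0.1, -0.8]
finger_gap: 0.194
```

Emit:
carry_out:
  deltas:
    - [0.0003,0,0,0,0,0]
    - [0,0,0,0,0,0]

```text
t: 10.87
ee_pos: [0.537, 0.1562, 0.09]
tool_rot: [[0.0, 0.365, -0.931], [-0.0, -0.931, -0.365], [-1.0, 0.0, -0.0]]
ft_force: [-0.9, -0.7, 3.3]
finger_gap: 0.198
```

Contact with the strip is at TCP z ≈ 0.090. I'll press a little more, then start sliding.

Emit:
carry_out:
  deltas:
    - [0.0003,0,0,0,0,0]
    - [0,0,0,0,0,0]

```text
t: 11.03
ee_pos: [0.5371, 0.1562, 0.09]
tool_rot: [[0.0, 0.365, -0.931], [-0.0, -0.931, -0.365], [-1.0, 0.0, -0.0]]
ft_force: [-1.4, 0.1, 6.0]
finger_gap: 0.192
```

Emit:
carry_out:
  deltas:
    - [0,-0.001,0,0,0,0]
    - [0,-0.001,0,0,0,0]
    - [0,0,0,0,0,0]

```text
t: 11.28
ee_pos: [0.537, 0.157, 0.09]
tool_rot: [[0.001, 0.365, -0.931], [-0.001, -0.931, -0.365], [-1.0, 0.002, -0.001]]
ft_force: [-0.0, -3.6, 6.2]
finger_gap: 0.192
```

Emit:
carry_out:
  deltas:
    - [0,-0.001,0,0,0,0]
    - [0,-0.001,0,0,0,0]
    - [0,-0.001,0,0,0,0]

```text
t: 11.53
ee_pos: [0.5366, 0.1588, 0.09]
tool_rot: [[0.002, 0.364, -0.931], [-0.002, -0.931, -0.364], [-1.0, 0.003, -0.001]]
ft_force: [1.5, -4.8, 4.9]
finger_gap: 0.193
```

Emit:
carry_out:
  deltas:
    - [0,-0.001,0,0,0,0]
    - [0,-0.001,0,0,0,0]
    - [0,-0.001,0,0,0,0]

```text
t: 11.78
ee_pos: [0.5357, 0.1615, 0.09]
tool_rot: [[0.003, 0.364, -0.931], [-0.002, -0.931, -0.364], [-1.0, 0.003, -0.002]]
ft_force: [2.1, -4.5, 3.4]
finger_gap: 0.193
```

Emit:
carry_out:
  deltas:
    - [0.0003,-0.001,0,0,0,0]
    - [0,-0.001,0,0,0,0]
    - [0,-0.001,0,0,0,0]

```text
t: 12.03
ee_pos: [0.535, 0.1639, 0.09]
tool_rot: [[0.003, 0.364, -0.931], [-0.003, -0.931, -0.364], [-1.0, 0.004, -0.002]]
ft_force: [1.1, -5.7, 6.3]
finger_gap: 0.193
```

Emit:
carry_out:
  deltas:
    - [0,-0.001,0,0,0,0]
    - [0,-0.001,0,0,0,0]
    - [0,-0.001,0,0,0,0]

```text
t: 12.28
ee_pos: [0.534, 0.1669, 0.09]
tool_rot: [[0.003, 0.364, -0.931], [-0.002, -0.931, -0.364], [-1.0, 0.004, -0.002]]
ft_force: [2.0, -6.0, 5.8]
finger_gap: 0.192
```

Emit:
carry_out:
  deltas:
    - [0,-0.001,0,0,0,0]
    - [0,-0.001,0,0,0,0]
    - [0,-0.001,0,0,0,0]

```text
t: 12.53
ee_pos: [0.5329, 0.1697, 0.09]
tool_rot: [[0.003, 0.364, -0.931], [-0.002, -0.931, -0.364], [-1.0, 0.003, -0.002]]
ft_force: [1.1, -5.4, 6.1]
finger_gap: 0.194
```

Emit:
carry_out:
  deltas:
    - [0.0002,-0.001,0,0,0,0]
    - [0,-0.001,0,0,0,0]
    - [0,-0.001,0,0,0,0]

```text
t: 12.78
ee_pos: [0.532, 0.1722, 0.09]
tool_rot: [[0.004, 0.364, -0.931], [-0.003, -0.931, -0.364], [-1.0, 0.004, -0.003]]
ft_force: [1.9, -6.3, 6.8]
finger_gap: 0.193
```

Emit:
carry_out:
  deltas:
    - [0,-0.001,0,0,0,0]
    - [0,-0.001,0,0,0,0]
    - [0,-0.001,0,0,0,0]

```text
t: 13.03
ee_pos: [0.531, 0.1751, 0.09]
tool_rot: [[0.004, 0.364, -0.931], [-0.003, -0.931, -0.364], [-1.0, 0.004, -0.003]]
ft_force: [1.7, -6.7, 7.7]
finger_gap: 0.188
```

Emit:
carry_out:
  deltas:
    - [0,-0.001,0,0,0,0]
    - [0,-0.001,0,0,0,0]
    - [0,-0.001,0,0,0,0]

```text
t: 13.28
ee_pos: [0.5299, 0.1779, 0.09]
tool_rot: [[0.004, 0.364, -0.931], [-0.003, -0.931, -0.364], [-1.0, 0.004, -0.003]]
ft_force: [2.4, -6.0, 7.5]
finger_gap: 0.193
```

Emit:
carry_out:
  deltas:
    - [0,-0.001,0,0,0,0]
    - [0,-0.001,0,0,0,0]
    - [0,-0.001,0,0,0,0]

```text
t: 13.53
ee_pos: [0.5288, 0.1807, 0.09]
tool_rot: [[0.004, 0.364, -0.931], [-0.003, -0.931, -0.364], [-1.0, 0.004, -0.003]]
ft_force: [2.1, -6.3, 5.9]
finger_gap: 0.194
```

Emit:
carry_out:
  deltas:
    - [0,-0.001,0,0,0,0]
    - [0,-0.001,0,0,0,0]
    - [0,-0.001,0,0,0,0]

```text
t: 13.78
ee_pos: [0.5277, 0.1835, 0.09]
tool_rot: [[0.004, 0.364, -0.931], [-0.002, -0.931, -0.364], [-1.0, 0.004, -0.003]]
ft_force: [2.3, -6.0, 6.9]
finger_gap: 0.195
```

Emit:
carry_out:
  deltas:
    - [0,-0.001,0,0,0,0]
    - [0,-0.001,0,0,0,0]
    - [0,-0.001,0,0,0,0]

```text
t: 14.03
ee_pos: [0.5266, 0.1864, 0.09]
tool_rot: [[0.004, 0.364, -0.931], [-0.002, -0.931, -0.364], [-1.0, 0.004, -0.003]]
ft_force: [2.7, -6.1, 6.7]
finger_gap: 0.19
```

Emit:
carry_out:
  deltas:
    - [0,-0.001,0,0,0,0]
    - [0,-0.001,0,0,0,0]
    - [0,-0.001,0,0,0,0]

```text
t: 14.28
ee_pos: [0.5254, 0.1893, 0.0898]
tool_rot: [[0.004, 0.364, -0.931], [-0.002, -0.931, -0.364], [-1.0, 0.003, -0.003]]
ft_force: [1.5, -5.9, 4.5]
finger_gap: 0.195
```

Emit:
carry_out:
  deltas:
    - [0,-0.001,0,0,0,0]
    - [0,0,0,0,0,0]

```text
t: 14.45
ee_pos: [0.5245, 0.1909, 0.0896]
tool_rot: [[0.003, 0.364, -0.931], [-0.001, -0.931, -0.364], [-1.0, 0.002, -0.002]]
ft_force: [2.5, -3.5, 3.7]
finger_gap: 0.192
```

Emit:
carry_out:
  deltas:
    - [0.0003,-0.001,0,0,0,0]
    - [0,0,0,0,0,0]

```text
t: 14.62
ee_pos: [0.5227, 0.193, 0.0884]
tool_rot: [[0.001, 0.365, -0.931], [0.0, -0.931, -0.365], [-1.0, 0.0, -0.001]]
ft_force: [1.9, -2.6, -1.2]
finger_gap: 0.189
```

The pin dropped to z = 0.0884 and the press vanished, so the nose is in the hidden hole. Now gently down.

Emit:
carry_out:
  deltas:
    - [0.001,0,0,0,0,0]
    - [0.001,0,0,0,0,0]
    - [0,0,0,0,0,0]

```text
t: 14.87
ee_pos: [0.5221, 0.1935, 0.0861]
tool_rot: [[-0.0, 0.366, -0.931], [0.0, -0.931, -0.366], [-1.0, -0.0, 0.0]]
ft_force: [1.5, -2.8, -1.6]
finger_gap: 0.191
```

Emit:
carry_out:
  deltas:
    - [0.001,0,0,0,0,0]
    - [0.001,0,0,0,0,0]
    - [0,0,0,0,0,0]

```text
t: 15.12
ee_pos: [0.5221, 0.1935, 0.0842]
tool_rot: [[-0.0, 0.366, -0.931], [0.0, -0.931, -0.366], [-1.0, -0.0, 0.0]]
ft_force: [2.2, -0.6, -2.4]
finger_gap: 0.191
```

Emit:
carry_out:
  deltas:
    - [0.001,0,0,0,0,0]
    - [0.001,0,0,0,0,0]
    - [0.001,0,0,0,0,0]
    - [0,0,0,0,0,0]

```text
t: 15.45
ee_pos: [0.5221, 0.1935, 0.0815]
tool_rot: [[-0.0, 0.366, -0.931], [0.0, -0.931, -0.366], [-1.0, -0.0, 0.0]]
ft_force: [0.4, -0.2, 0.6]
finger_gap: 0.193
```

Emit:
carry_out:
  deltas:
    - [0.001,0,0,0,0,0]
    - [0.001,0,0,0,0,0]
    - [0.001,0,0,0,0,0]
    - [0,0,0,0,0,0]

```text
t: 15.78
ee_pos: [0.5229, 0.1921, 0.0786]
tool_rot: [[0.001, 0.365, -0.931], [-0.002, -0.931, -0.365], [-1.0, 0.002, -0.0]]
ft_force: [2.7, -3.4, -2.2]
finger_gap: 0.193
```

Emit:
carry_out:
  deltas:
    - [0.001,0,0,0,0,0]
    - [0.001,0,0,0,0,0]
    - [0.001,0,0,0,0,0]
    - [0,0,0,0,0,0]

```text
t: 16.12
ee_pos: [0.5221, 0.1915, 0.0748]
tool_rot: [[-0.001, 0.365, -0.931], [-0.002, -0.931, -0.365], [-1.0, 0.002, 0.002]]
ft_force: [2.8, -4.5, -2.8]
finger_gap: 0.194
```

Emit:
carry_out:
  deltas:
    - [0,0.0008,0,0,0,0]
    - [0,0.0007,0,0,0,0]
    - [0,0,0,0,0,0]

```text
t: 16.37
ee_pos: [0.5223, 0.1913, 0.0749]
tool_rot: [[-0.002, 0.365, -0.931], [-0.001, -0.931, -0.365], [-1.0, 0.0, 0.002]]
ft_force: [1.3, -3.6, -3.1]
finger_gap: 0.194
```

Emit:
carry_out:
  deltas:
    - [0.001,0,0,0,0,0]
    - [0.001,0,0,0,0,0]
    - [0.001,0,0,0,0,0]
    - [0,0,0,0,0,0]

```text
t: 16.7
ee_pos: [0.5229, 0.1916, 0.0723]
tool_rot: [[-0.0, 0.365, -0.931], [-0.0, -0.931, -0.365], [-1.0, 0.0, 0.0]]
ft_force: [1.5, -5.2, -3.2]
finger_gap: 0.194
```

Emit:
carry_out:
  deltas:
    - [0.001,0.0005,0,0,0,0]
    - [0.001,0.0005,0,0,0,0]
    - [0.001,0,0,0,0,0]
    - [0,0,0,0,0,0]

```text
t: 17.03
ee_pos: [0.5234, 0.1915, 0.0694]
tool_rot: [[0.0, 0.366, -0.931], [0.001, -0.931, -0.366], [-1.0, -0.001, -0.001]]
ft_force: [1.8, -3.2, -2.0]
finger_gap: 0.193
```

Emit:
carry_out:
  deltas:
    - [0.001,0,0,0,0,0]
    - [0.001,0,0,0,0,0]
    - [0,0,0,0,0,0]

```text
t: 17.28
ee_pos: [0.5232, 0.1913, 0.0674]
tool_rot: [[0.0, 0.366, -0.931], [0.0, -0.931, -0.366], [-1.0, -0.0, -0.0]]
ft_force: [2.0, -2.8, -2.3]
finger_gap: 0.188
```

Emit:
carry_out:
  deltas:
    - [0.0005,0,0,0,0,0]
    - [0.0005,0,0,0,0,0]
    - [0,0,0,0,0,0]

```text
t: 17.53
ee_pos: [0.5231, 0.1913, 0.0664]
tool_rot: [[-0.0, 0.366, -0.931], [0.0, -0.931, -0.366], [-1.0, -0.0, 0.0]]
ft_force: [1.2, -2.0, -1.8]
finger_gap: 0.19
```

Emit:
carry_out:
  deltas:
    - [0.0004,0,0,0,0,0]
    - [0,0,0,0,0,0]

```text
t: 17.7
ee_pos: [0.5231, 0.1912, 0.0661]
tool_rot: [[-0.0, 0.366, -0.931], [0.0, -0.931, -0.366], [-1.0, -0.0, 0.0]]
ft_force: [0.3, -1.8, -2.9]
finger_gap: 0.195
```

Emit:
carry_out:
  deltas:
    - [0.0004,0,0,0,0,0]
    - [0,0,0,0,0,0]

```text
t: 17.87
ee_pos: [0.5231, 0.1912, 0.0657]
tool_rot: [[-0.0, 0.366, -0.931], [0.0, -0.931, -0.366], [-1.0, -0.0, 0.0]]
ft_force: [1.2, -1.1, -1.6]
finger_gap: 0.191
```

Emit:
carry_out:
  deltas:
    - [0.0004,0,0,0,0,0]
    - [0,0,0,0,0,0]

```text
t: 18.03
ee_pos: [0.5231, 0.1912, 0.0656]
tool_rot: [[-0.0, 0.366, -0.931], [0.0, -0.931, -0.366], [-1.0, -0.0, 0.0]]
ft_force: [0.1, -1.6, 0.9]
finger_gap: 0.192
```

```bash
python3 look.py w5; python3 - <<'E'
from h import *
c=cam('scene'); I,D=capture('scene'); a=cv2.resize(I[90:210,220:340],None,fx=5,fy=5,interpolation=cv2.INTER_CUBIC); cv2.imwrite('pics/s5.png',a[:,:,::-1])
z=np.load('w5.npz'); c=(z['K'],z['R'],z['t'],0); R=z['rot']; ee=z['ee']
P=cloud(c,z['D']); q=(P-ee)@R
m=(abs(q[...,1])<.011)&(abs(q[...,2])<.02)&(q[...,0]<-.02)&(q[...,0]>-.06)
print(m.sum(), np.median(q[m],0))
mm=m&(abs(q[...,0]-np.median(q[m][:,0]))<.004); print(cv2.minAreaRect(q[mm][:,1:].astype(np.float32)*1000))
E
```

```text
{'t': 18.0333, 'joint_positions': [-0.114, 0.5506, -0.3771, 1.9188, 0.2944, 0.7259, -1.859], 'ee_pos': [0.5231, 0.1912, 0.0656], 'tool_rot': [[-0.0001, 0.3656, -0.9308], [0.0001, -0.9308, -0.3656], [-1.0, -0.0001, 0.0001]], 'ft_force': [0.0659, -1.6154, 0.8969], 'ft_torque': [-0.4298, 0.1355, 0.0209], 'finger_gap': 0.1924}
2290 [-3.47434211e-02 -7.11928155e-05 -5.36100204e-03]
((-0.026889801025390625, -0.5283842086791992), (21.798934936523438, 20.521453857421875), 0.034302473068237305)
```

View pics/w5.png

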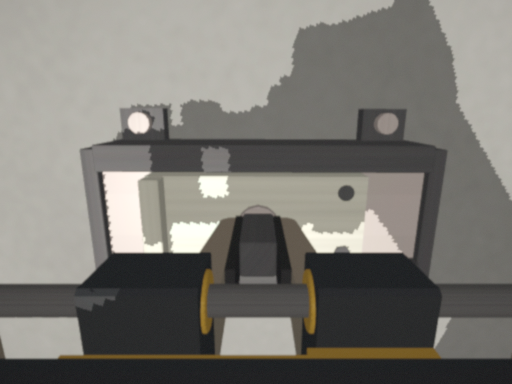

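View pics/s5.png

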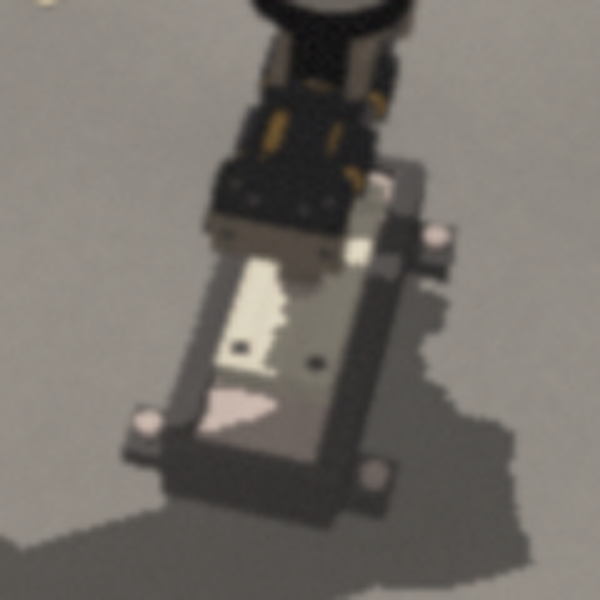

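The pin has not slipped in the grip, and collar contact is at 0.0656 as predicted. I'll seat it firmly but lightly.

Emit:
carry_out:
  deltas:
    - [0.0004,0,0,0,0,0]
    - [0,0,0,0,0,0]

```text
t: 18.3
ee_pos: [0.5231, 0.1912, 0.0656]
tool_rot: [[0.0, 0.366, -0.931], [-0.0, -0.931, -0.366], [-1.0, 0.0, 0.0]]
ft_force: [-1.2, -2.4, 5.6]
finger_gap: 0.192
```

Emit:
carry_out:
  deltas:
    - [0.0005,0,0,0,0,0]
    - [0,0,0,0,0,0]
    - [0,0,0,0,0,0]

```text
t: 18.55
ee_pos: [0.5232, 0.1912, 0.0655]
tool_rot: [[0.0, 0.366, -0.931], [-0.0, -0.931, -0.366], [-1.0, 0.0, -0.0]]
ft_force: [-3.0, -2.0, 10.4]
finger_gap: 0.192
```

Emit:
carry_out:
  deltas:
    - [-0.0006,0,0,0,0,0]
    - [0,0,0,0,0,0]

```text
t: 18.72
ee_pos: [0.5231, 0.1912, 0.0655]
tool_rot: [[0.0, 0.366, -0.931], [0.0, -0.931, -0.366], [-1.0, 0.0, -0.0]]
ft_force: [-1.9, -2.6, 5.7]
finger_gap: 0.192
```

Emit:
carry_out:
  deltas:
    - [0,0,0,0,0,0]
    - [0,0,0,0,0,0]
    - [0,0,0,0,0,0]
    - [0,0,0,0,0,0]
    - [0,0,0,0,0,0]
    - [0,0,0,0,0,0]
  gripper: 0.2

```text
t: 19.22
ee_pos: [0.5232, 0.1911, 0.0649]
tool_rot: [[-0.0, 0.365, -0.931], [0.0, -0.931, -0.365], [-1.0, -0.0, 0.0]]
ft_force: [-1.2, 0.6, 0.4]
finger_gap: 0.399
```

Fingers are free. Now I'll retreat straight up and back, then look.

Emit:
carry_out:
  deltas:
    - [-0.005,0,0,0,0,0]
    - [-0.01,0,0,0,0,0]
    - [-0.02,0,0,0,0,0]
    - [-0.02,0,0,0,0,0]
    - [-0.02,0,0,0,0,0]
    - [-0.02,0,0.01,0,0,0]
    - [-0.01,0,0.02,0,0,0]
    - [0,0,0.02,0,0,0]
    - [0,0,0.01,0,0,0]
    - [0,0,0,0,0,0]
    - [0,0,0,0,0,0]
    - [0,0,0,0,0,0]

```text
t: 20.22
ee_pos: [0.4683, 0.1694, 0.1702]
tool_rot: [[0.001, 0.365, -0.931], [0.001, -0.931, -0.365], [-1.0, -0.0, -0.001]]
ft_force: [-0.7, -0.1, 0.2]
finger_gap: 0.401
```

```bash
python3 look.py w6; python3 - <<'E'
from h import *
c=cam('scene'); I,D=capture('scene'); cv2.imwrite('pics/s6.png',I[:,:,::-1])
z=np.load('w6.npz'); c=(z['K'],z['R'],z['t'],0); I=z['I']
P=cloud(c,z['D']); d=np.hypot(P[...,0]-.523,P[...,1]-.191)
m=(d<.02)&(P[...,2]>.09)&(P[...,2]<.115); print(m.sum(),np.median(P[m],0),cv2.minAreaRect(P[m][:,:2].astype(np.float32)*1000))
m=(d<.05)&(d>.02)&(P[...,2]>.045)&(P[...,2]<.054); print('plate z',np.median(P[m],0))
m=(d<.02)&(P[...,2]>.053)&(P[...,2]<.062);print('collar',m.sum(),np.median(P[m],0))
u=proj(c,[.523,.191,.075]).astype(int);print(u)
a=cv2.resize(I[max(0,u[1]-60):u[1]+60,u[0]-70:u[0]+70],None,fx=5,fy=5,interpolation=cv2.INTER_CUBIC); cv2.imwrite('pics/w6z.png',a[:,:,::-1])
E
```

```text
{'t': 20.2167, 'joint_positions': [-0.0267, 0.3113, -0.4543, 1.9873, 0.1752, 0.8795, -1.7711], 'ee_pos': [0.4683, 0.1694, 0.1702], 'tool_rot': [[0.0007, 0.3652, -0.9309], [0.0005, -0.9309, -0.3652], [-1.0, -0.0002, -0.0009]], 'ft_force': [-0.6622, -0.0668, 0.1903], 'ft_torque': [0.0312, -0.0112, -0.0532], 'finger_gap': 0.4015}
584 [0.52347074 0.1909457  0.10031298] ((523.2557373046875, 190.74720764160156), (17.92073631286621, 17.507713317871094), 21.402923583984375)
plate z [0.525813   0.19226459 0.05014607]
collar 102 [0.53086291 0.19522421 0.05640887]
[257 123]
```

View pics/w6z.png

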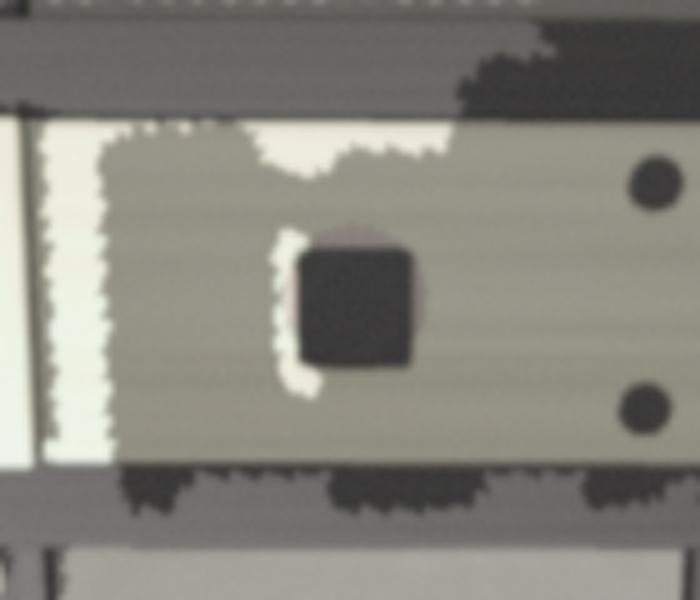

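View pics/s6.png

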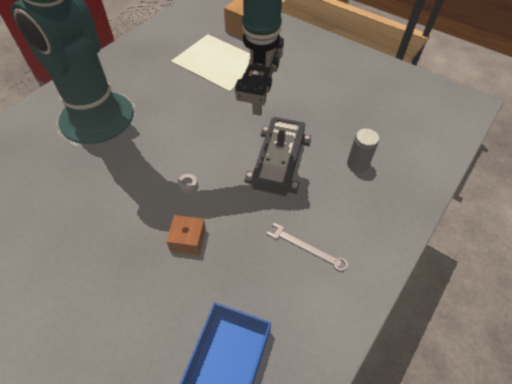

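The close-up shows the square head upright in the middle of the plate (at about 355,305 in the enlargement). The depth image puts the head top 50.2 mm above the plate, where 50 means seated. The scene view shows the stand empty at (186,233) and the wrench, can, bin and ring undisturbed.

```bash
python3 -c "
from station import sign_off
print(sign_off())"
```

```text
the job is handed in; nothing more can be done
None
```

The pin is fully home in the hidden hole, collar on the plate, and I've let go and handed the job in at about 20 s. I took it from its stand, put its nose in the plate's hole and slid the plate about 38 mm in the bed's +y direction, pressing with about 5–10 N. The pin then dropped into the strip's hole and I pressed it down to a firm stop at about 12 N.

**Last checks:**
- **Seating:** the pin stands upright and its head top is 50.2 mm above the plate, where 50 mm means seated. The collar top is 6.3 mm above the plate, where 6 mm is expected. Both are within what the depth camera can resolve.
- **Forces:** the highest wrist reading I saw was about 11 N, read at the end of each move rather than continuously.
- **Surroundings:** the gripper is clear of everything. In the last scene view the wrench, can, bin and ring look where they were.

**Disagreements:**
- I never clearly felt the sprung ball's drag on the way down.
- The pin shifted back about 2 mm along the slide between roughly 6 and 15 mm into the strip's hole, with about 5 N of sideways force. I moved the arm back in steps, 2.5 mm in all, and the force fell off.

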